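Extend the canister stand's leg and close its cam lever

ROBOT

A 6-joint arm with a two-finger parallel gripper is mounted at the origin on a cart in front of the work surface, level with it; the furniture and walls round the work are solid. World frame = base frame: x ahead of the robot, y to its left, z up, the work surface at z = 0. Lengths are in mm, angles in rad, forces in N, time in s.
With the tool pointing down it reaches from about 350 to 875 mm from the base axis. Payload 4.2 kg.
Tool frame: the origin (TCP) lies midway between the tips of the shut fingers; the grasp point (between the pads) lies 19 mm behind it (tcp_to_grasp is the distance from the TCP to the grasp point, in mm); z points along the fingers, y is the line along which they close (so a half turn about z gives the same grasp; the last joint's range is limited). The gripper opens to 85 mm and grips with 20 to 120 N. Pads are 22 mm wide; open, the fingers measure 114 mm over their backs; the gripper's body (76 mm by 85 mm) begins 54 mm behind the grasp point. The pads swing forward as they close: fully open they stand 13 mm farther back than shut.
Start: joints at [0.259, 0.385, 0.008, 0, -1.194, -0.259], TCP at [624.979, 0.025, 231.312] pointing down, gripper open.
Joint ranges: [-3.14, 3.14], [-1.21, 2.06], [-1.07, 1.41], [-3.16, 2.05], [-2.99, -0.16], [-3.1, 3.1]. Speed limits (rad/s): [2.79, 2.79, 3.14, 3.14, 3.14, 3.14].

INTERFACE

Orientations are given as a unit quaternion [x, y, z, w].
In Python, from bench import read_state, get_image, job_done, tcp_to_grasp gives the robot as it stands.
- The arm moves only by the tool jog_arm, never from a script. Its argument "plan" is a list of rows, each a list of 3 entries, a list of its own where there are three numbers: the finger opening in mm, from 0 to 85.4, then the shift along the tool's x, y, z as a fraction of full scale, then the turn, a rotation vector about the tool's x, y, z as a fraction of full scale. A call has 1 to 10 rows; each row is the pose to reach, as a shift and turn from the pose commanded when the call began, along the tool's axes at that moment; what a row does not reach only later rows make up. Full scale, the value 1, is 0.1 m for a shift and 60 degrees for a turn. A row lasts 1/8 s, in which the tool goes at most 62.5 mm and 10.7 degrees, less where a joint would pass 70% of its speed; a pose out of reach is approached as far as the arm can. A call with a number of a shift or a turn outside -1 to 1 is refused whole. A call with a gripper value outside its range is refused whole. The fingers move at their own pace and stop on an object; the grip force is fixed at half the most. Time passes only in rows, so rows that repeat a pose let the fingers close. It gives the time, the measured TCP pose, the force, the opening and the grip force at its end, in the units of the state.
- read_state(): the state, without advancing time (a new reading comes with each control period).
- get_image(name): name is "scene" or "side" or "wrist"; returns a dict with "img" (420x560x3 uint8, red, green, blue), "range_z" (420x560 float32, mm along the optical axis (not along the pixel's ray), 0 where there is no reading), "intrinsics" (3x3 intrinsics, pixels), "extrinsics" (4x4, takes a point from camera to world coordinates); the wrist camera has in their place "tool_from_camera" (4x4, takes a point from camera to tool coordinates, whose origin is the TCP and whose axes are the flange's). Camera axes: x right, y down, z forward; pixel columns grow to the right and rows downward; lengths in mm; the calibration is good to about 2 mm. A picture is of the moment at which its call begins: read the wrist's pose just before it.
- job_done(): hands the job in; it is judged then, once.
The state is a dict: "clock": time; "joints": joint angles; "joint_vel": joint speeds; "joint_efforts": joint torques, N m; "position": TCP position; "ee_rot": TCP orientation; "contact_force": force on the tool from outside, world axes, zero at the start; "wrist_torque": the same for the moment, N m; "gripper_width": finger opening in mm; "grasp_force": force on a finger pad.
Only numpy, scipy, OpenCV 4.12 (cv2) and the standard library are available. Lean on these libraries where they do the work, as an engineer would, in place of code of your own. Each camera call takes 0.05 s, during which the arm holds its last target. There are 200 camera calls.

TASK

Lift the handled canister off the metal stand and set it down upright on the worktop beside the stand. Then take the crossbar of the stand's sliding leg, pull the leg out against its spring until its dark length mark is level with the front face of the collar, and, still holding the leg at that mark, swing the cam lever fully closed with the same hand. Finish while still holding the leg's crossbar with the mark at the collar face and the lever closed: do not let go. Do not disturb the bell, the tin and the spool.

Things in the scene. Friction and masses are not known exactly. Their poses are not given: they have to be found in the camera images.
- stand: fixed metal stand: dark base plate 125x112 mm, round top plate 110 mm across, its top 40 mm above the worktop, collar 34 mm wide on its front; under 58 mm high without the canister. Origin: on the worktop under the round plate's centre. -x points out of the collar along the sliding leg, roughly to the robot; +y is the side to which the crossbar and the open lever point
- leg: sliding leg: round stem (13 mm) out of the collar along the stand's -x, with a round crossbar (12 mm) across its end, both centred 31 mm above the worktop. Axes as the stand's; origin = the stand's when pushed home (start), moving to -x as it is pulled out (travel 60 mm). A spring pulls it home: 1.8 N there, about 3.9 N at the mark
- bar_mid (a point): on the crossbar's centre line, halfway between its two feet; moves with the leg: x = -96, y = +63 mm of the leg's frame. The bar runs from y = -14 to +140 mm; its feet (18 mm wide) are under y = -10 and y = +136 mm, between them the bar is free all round
- leg_mark (a point): centre of the length mark, a dark ring 2.4 mm wide round the stem, hidden in the collar at first. It is level with the collar face when the leg is pulled out 35 mm: the crossbar's centre line is then 43.3 mm in front of the collar face
- collar_face (a point): on the collar's front face where the stem comes out, 31 mm above the worktop, at x = -87.7 mm, y = 0 of the stand; fixed; axes as the stand's
- cam_lever (a joint): angle of the black cam lever: 0 = closed (straight over the stem, along the stand's -x), growing as it swings open towards the stand's +y, stop at 0.8; starts at 0.5 to 0.65 rad. Pivot vertical, on top of the collar at x = -72 mm, y = 0 of the stand. It stays where left and needs about 0.06 N m to turn
- lever_tip (a point): end of the lever, 115 mm from its pivot. The lever is 15 to 18 mm wide and lies 43 to 55 mm above the worktop, passing over the crossbar (top at 37 mm), so fingers that hold the bar push it along as they slide sideways. Its open tip reaches at most 70 mm sideways from the stem: fingers that take the bar about 100 mm from the stem are outside it
- canister: loose closed metal canister, about 0.35 kg, on the stand's round plate at first: 85 mm diameter, lid top 70 mm above its underside; over it an arched handle with a horizontal wooden grip, 12 mm thick, 48 mm long, along the canister's y axis, centre line 110 mm above the underside. Origin: centre of the underside; z up
- bell: bystander: counter bell, 82 mm diameter, 56 mm high, origin under its centre
- cocoa_tin: bystander: green round tin with a tan lid, 60 mm diameter, 64 mm high, origin under its centre
- ribbon_spool: bystander: ribbon spool lying flat, 62 mm diameter, 24 mm high, origin under its centre
There are look-alikes about, which are no part of the job. There is more than one size of the canister; the job needs the largest.

How it is judged:
By the outcome, as a careful person would: the job done as asked, in the order asked, and still so for the second after the job is handed in, while the arm keeps its last pose, push and grip.
It also fails if it takes over 58 s, if anything falls off the work surface, if the arm or the gripper's body presses on something with over 40 N, if the wrist force passes 120 N, or if a joint passes its speed limit or range.

## Working session

There is one attempt and no reset: what is moved stays moved. The work goes in short steps, Python scripts to look and compute and a tool call to move; the robot and the scene stay as the last step left them, time stands still between calls to the robot, and variables do not carry over. Pictures are saved under pics/ and viewed, at most 10 in all, crops included, and the job is handed in when it is done.

Besides the shell and the picture viewer there is one more tool, called in YAML: its name, and indented under it one key for each argument. jog_arm: Moves the arm, as the interface text tells. Its arguments: {"type":"object","properties":{"plan":{"type":"array"}},"required":["plan"]}

```bash
mkdir -p pics
cat > h.py <<'E'
import numpy as np,cv2
from bench import *
def grab(n):
    s=read_state(); d=get_image(n); d['s']=s; return d
def save(d,f): cv2.imwrite('pics/'+f,d['img'][:,:,::-1])
def cloud(d):
    K=d['intrinsics'];z=d['range_z'].astype(float);h,w=z.shape
    u,v=np.meshgrid(np.arange(w),np.arange(h))
    P=np.stack([(u-K[0,2])*z/K[0,0],(v-K[1,2])*z/K[1,1],z],-1)
    if 'extrinsics' in d: T=np.array(d['extrinsics'])
    else:
        from scipy.spatial.transform import Rotation as R
        A=np.eye(4);A[:3,:3]=R.from_quat(d['s']['ee_rot']).as_matrix();A[:3,3]=d['s']['position'];T=A@np.array(d['tool_from_camera'])
    W=P@T[:3,:3].T+T[:3,3]; W[z<=0]=np.nan; return W
E
python3 - <<'E'
from h import *
a=[grab(n) for n in('scene','side','wrist')]
for d,n in zip(a,('scene','side','wrist')): np.savez('pics/%s0.npz'%n,W=cloud(d),img=d['img'])
im=np.vstack([np.hstack([a[0]['img'],a[1]['img']])])
cv2.imwrite('pics/a.png',cv2.resize(a[0]['img'],(800,600))[:,:,::-1])
cv2.imwrite('pics/b.png',cv2.resize(np.hstack([a[1]['img'],a[2]['img']]),(800,300))[:,:,::-1])
print(read_state(), tcp_to_grasp)
print(a[0]['extrinsics'],a[2]['tool_from_camera'])
E
```

```text
{'clock': 0.15, 'joints': array([ 2.58587150e-01,  3.85363790e-01,  6.96434116e-03, -3.48500340e-04,
       -1.19399539e+00, -2.58570792e-01]), 'joint_vel': array([ 1.27931101e-03, -4.19099602e-04,  3.66102784e-03,  3.23165539e-03,
       -3.94731820e-05,  9.91233145e-04]), 'joint_efforts': array([-6.03353892e-04, -3.92678475e+01,  1.88581592e+01,  4.18858320e+00,
       -3.39302780e-03,  5.70479813e-06]), 'position': array([6.24571317e+02, 8.99057322e-03, 2.30492765e+02]), 'ee_rot': array([-7.07066901e-01,  7.07146189e-01,  5.41868754e-04, -6.09448791e-04]), 'contact_force': array([-0.28172799, -0.47056544, -0.62465239]), 'wrist_torque': array([-0.0128699 , -0.04556067, -0.04549928]), 'grasp_force': 0.0, 'gripper_width': 84.90144165349662} 18.700000000000003
[[ 8.64817920e-01 -3.80633120e-01  3.27426928e-01  2.59126136e+02]
 [-5.02006548e-01 -6.67091621e-01  5.50434551e-01 -6.51468558e+02]
 [ 8.91013920e-03 -6.40396125e-01 -7.67993107e-01  8.47388081e+02]
 [ 0.00000000e+00  0.00000000e+00  0.00000000e+00  1.00000000e+00]] [[ 3.53996959e-04 -9.66497736e-01 -2.56674893e-01  6.51273624e+01]
 [ 9.99999676e-01  1.56444729e-04  7.90078709e-04 -3.97715444e-01]
 [-7.23453849e-04 -2.56675089e-01  9.66497478e-01 -1.42040260e+02]
 [ 0.00000000e+00  0.00000000e+00  0.00000000e+00  1.00000000e+00]]
```

View pics/a.png

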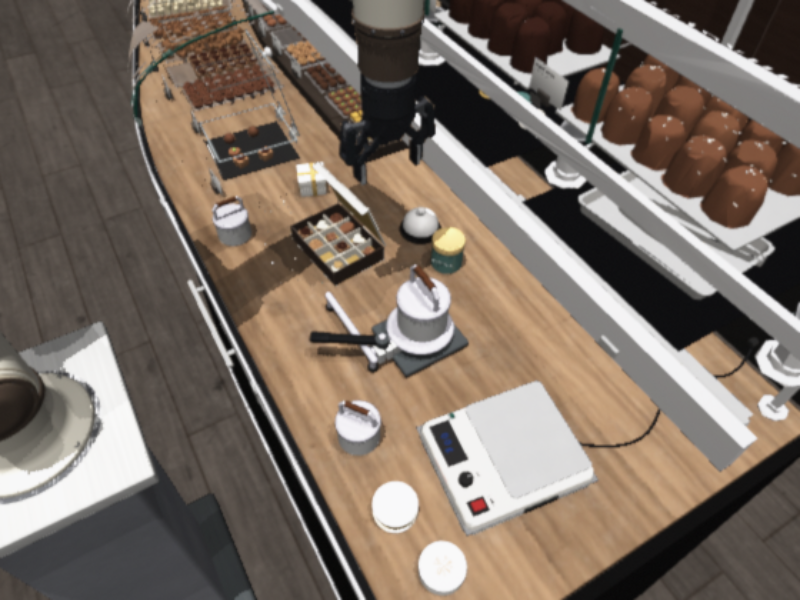

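View pics/b.png

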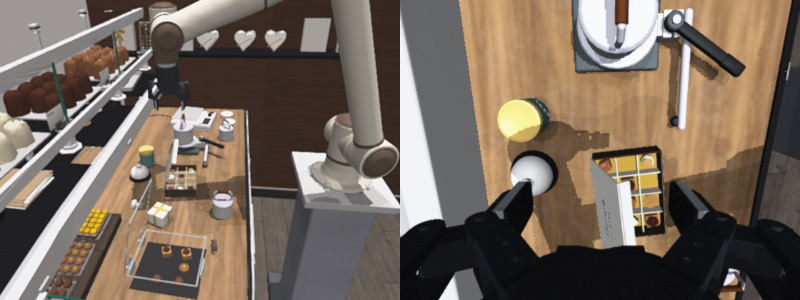

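Run:
```python
import numpy as np,cv2
S=np.load('pics/scene0.npz');Wr=np.load('pics/wrist0.npz');Sd=np.load('pics/side0.npz')
# ortho maps 2px/mm? 1 mm/px, x 380..800 up, y -420..250
def ortho(D):
    W=D['W'].reshape(-1,3);C=D['img'].reshape(-1,3);m=np.isfinite(W[:,0])&(W[:,2]<170)&(W[:,2]>-20)
    W,C=W[m],C[m];o=np.argsort(W[:,2]);W,C=W[o],C[o]
    r=np.round((800-W[:,0])/1.2).astype(int);c=np.round((280-W[:,1])/1.2).astype(int)
    k=(r>=0)&(r<380)&(c>=0)&(c<600);I=np.zeros((380,600,3),np.uint8)
    for d in((0,0),(0,1),(1,0),(1,1)): I[np.clip(r[k]+d[0],0,379),np.clip(c[k]+d[1],0,599)]=C[k]
    return I
a=ortho(S);b=ortho(Wr)
cv2.imwrite('pics/ortho.png',cv2.resize(np.vstack([a,b]),(474,600))[:,:,::-1])
cv2.imwrite('pics/crop.png',cv2.resize(S['img'][180:330,200:400],(800,600),interpolation=cv2.INTER_CUBIC)[:,:,::-1])
# pixel probes in scene (800-> 560 scale .7)
W=S['W']
for n,(u,v) in dict(grip=(425,279),lid=(412,295),plate=(440,343),collar=(380,350),leverpiv=(382,338),levertip=(315,337),barend=(330,298),barlow=(373,360),tin=(450,238),bell=(421,215),can2=(358,415),can3=(232,210),w1=(395,503),w2=(442,565)).items():
    print(n,np.round(W[int(v*.7),int(u*.7)],0))
```

```text
grip [ 603. -148.  155.]
lid [ 590. -135.  112.]
plate [ 610. -194.   41.]
collar [ 522. -156.   42.]
leverpiv [ 528. -151.   61.]
levertip [439. -93.  56.]
barend [499. -17.  36.]
barlow [ 504. -164.   36.]
tin [740. -22.  65.]
bell [738.  77.  41.]
can2 [ 434. -248.   54.]
can3 [428. 246.  58.]
w1 [ 421. -376.   24.]
w2 [ 433. -475.   25.]
```

View pics/crop.png

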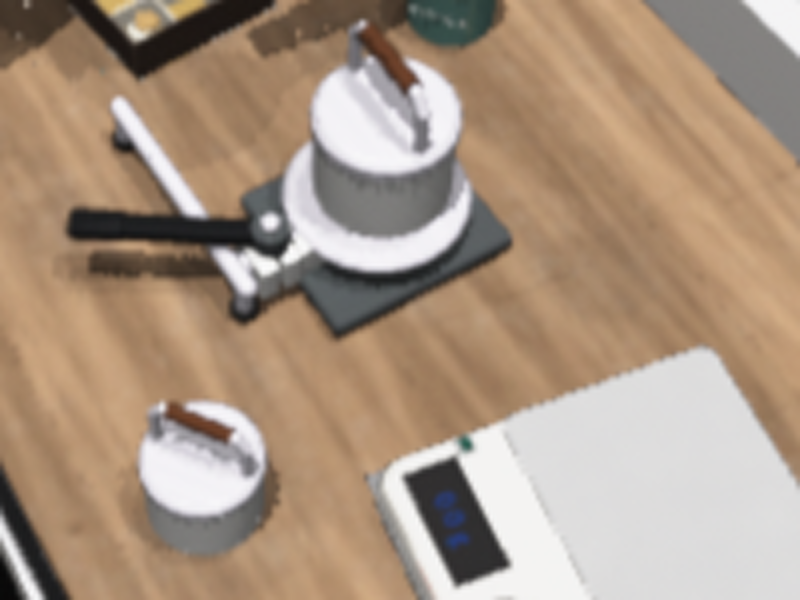

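View pics/ortho.png

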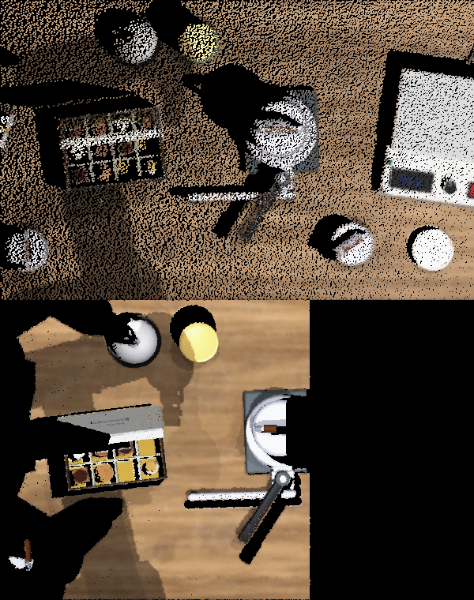

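Handled canisters: (423,305) on the stand, (358,425) and (232,222) loose on the worktop. The one on the stand is the largest (lid 72 mm over its underside, against about 55) and the crop confirms it. Next I fit the positions.

Run:
```python
import numpy as np,cv2
for n in('scene','wrist'):
    D=np.load('pics/%s0.npz'%n);W=D['W'];C=D['img'].astype(int)
    X,Y,Z=np.moveaxis(W,-1,0)
    def pca(m,t):
        P=W[m]; c=np.median(P,0); 
        for _ in range(3):
            q=P[:,:2]-c[:2]; u,s,v=np.linalg.svd(q-q.mean(0),full_matrices=False); d=v[0]; d=d*np.sign(d[1])
        a=(P[:,:2]-P[:,:2].mean(0))@d
        mid=P[:,:2].mean(0)+d*(a.max()+a.min())/2
        print(n,t,len(P),'mid',mid.round(1),'len',np.ptp(a).round(1),'yaw',round(np.arctan2(-d[0],d[1]),3),'z',np.percentile(P[:,2],[5,50,95]).round(1))
    near=(abs(X-605)<80)&(abs(Y+150)<70)
    pca(near&(Z>138)&(Z<165)&(C[...,0]-C[...,2]>25),'grip')
    pca((abs(X-502)<25)&(Y>-90)&(Y<0)&(Z>28)&(Z<42),'bar')
    pca((X<520)&(X>400)&(Y>-150)&(Y<-50)&(Z>48)&(Z<62)&(C.max(-1)<110),'lever')
    for t,zl,zh in(('lid',104,117),('plate',36,46)):
        P=W[near&(Z>zl)&(Z<zh)&(C.min(-1)>110)][:,:2]
        if len(P)>50 :
            (c,r)=cv2.minEnclosingCircle(P.astype(np.float32)); print(n,t,np.round(c,1),round(r,1),len(P))
    m=(abs(X-605)<100)&(abs(Y+150)<90)&(Z>3)&(Z<16)
    if m.sum()>50: print(n,'base',cv2.minAreaRect(W[m][:,:2].astype(np.float32)))
    m=(X>560)&(X<700)&(Y>-85)&(Y<60)&(Z>6)
    P=W[m]; 
    for lo in range(-80,60,10):
        q=P[(P[:,1]>=lo)&(P[:,1]<lo+10)]
        if len(q)>5: print('  y',lo,len(q),'x',q[:,0].min().round(),q[:,0].max().round(),'zmax',q[:,2].max().round())
    print(n,'table z',np.nanmedian(Z[(X>560)&(X<700)&(Y>-80)&(Y<0)]).round(1))
```

```text
scene grip 90 mid [ 604.3 -143.4] len 48.2 yaw -0.011 z [152.4 155.8 158. ]
scene bar 147 mid [501.4 -46.4] len 86.1 yaw 0.027 z [32.5 37.1 39.5]
scene lever 301 mid [ 477.  -116.6] len 104.7 yaw 0.99 z [50.2 54.8 57.5]
scene lid [ 605.  -143.4] 43.2 783
scene plate [ 589.8 -157.1] 64.1 580
scene base ((604.8779907226562, -150.2489471435547), (178.63868713378906, 198.03317260742188), 89.50164031982422)
  y -50 500 x 603.0 646.0 zmax 523.0
  y -40 1523 x 592.0 658.0 zmax 522.0
  y -30 681 x 585.0 700.0 zmax 522.0
  y -20 1179 x 560.0 698.0 zmax 518.0
  y -10 741 x 560.0 700.0 zmax 515.0
  y 0 376 x 560.0 692.0 zmax 511.0
  y 10 92 x 562.0 687.0 zmax 504.0
  y 30 206 x 560.0 637.0 zmax 149.0
  y 40 141 x 565.0 682.0 zmax 150.0
  y 50 79 x 562.0 637.0 zmax 149.0
scene table z 400.9
wrist grip 554 mid [ 606.5 -128.7] len 18.1 yaw 0.01 z [152.2 154.5 156. ]
wrist bar 997 mid [504.4 -46.8] len 86.2 yaw 0.031 z [31.1 35.3 37.1]
wrist lever 2009 mid [ 479.7 -113.7] len 106.9 yaw 0.985 z [50.3 53.4 55.1]
wrist lid [ 606.1 -143.4] 42.3 5809
wrist plate [ 590.1 -148.1] 66.6 2390
wrist base ((601.5379638671875, -137.55516052246094), (125.2618637084961, 95.30284118652344), 1.5864150524139404)
  y -30 1641 x 602.0 648.0 zmax 333.0
  y -20 33594 x 560.0 700.0 zmax 333.0
  y -10 10402 x 560.0 693.0 zmax 324.0
  y 0 6857 x 560.0 700.0 zmax 315.0
  y 10 464 x 562.0 688.0 zmax 306.0
  y 30 907 x 560.0 641.0 zmax 148.0
  y 40 823 x 560.0 642.0 zmax 148.0
  y 50 1042 x 561.0 640.0 zmax 148.0
wrist table z 308.2
```

jog_arm:
  plan:
    - [85,[0.3,0.06,0.0],[0,0,0]]
    - [85,[0.6,0.12,0.1],[0,0,0]]
    - [85,[0.85,0.18,0.2],[0,0,0]]
    - [85,[1.0,0.195,0.3],[0,0,0]]
    - [85,[1.0,0.195,0.3],[0,0,0]]

```text
clock: 0.78
position: [604.9, -100.6, 200.1]
ee_rot: [-0.707, 0.708, 0.001, -0.001]
contact_force: [-0.7, -0.3, -0.9]
gripper_width: 85.3
grasp_force: 0.0
```

jog_arm:
  plan:
    - [85,[0.2,0,0],[0,0,0]]
    - [85,[0.434,0,0],[0,0,0]]
    - [85,[0.434,0,0.0],[0,0,0]]
    - [85,[0.434,0,0.2],[0,0,0]]
    - [85,[0.434,0,0.4],[0,0,0]]
    - [85,[0.434,0,0.55],[0,0,0]]
    - [85,[0.434,0,0.66],[0,0,0]]
    - [85,[0.434,0,0.713],[0,0,0]]
    - [85,[0.434,0,0.713],[0,0,0]]

```text
clock: 1.9
position: [605.6, -143.3, 130.0]
ee_rot: [0.707, -0.707, 0.0, 0.0]
contact_force: [-0.1, 0.0, 0.5]
gripper_width: 84.9
grasp_force: 0.0
```

jog_arm:
  plan:
    - [40,[0,0,0],[0,0,0]]
    - [20,[0,0,0],[0,0,0]]
    - [0,[0,0,0],[0,0,0]]
    - [0,[0,0,0],[0,0,0]]
    - [0,[0,0,0],[0,0,0]]
    - [0,[0,0,0],[0,0,0]]
    - [0,[0,0,0],[0,0,0]]
    - [0,[0,0,0],[0,0,0]]
    - [0,[0,0,0],[0,0,0]]
    - [0,[0,0,0],[0,0,0]]

```text
clock: 3.15
position: [605.8, -143.4, 130.3]
ee_rot: [0.707, -0.707, 0.0, -0.0]
contact_force: [0.3, 0.9, 1.0]
gripper_width: 10.2
grasp_force: 58.4
```

jog_arm:
  plan:
    - [0,[0,0,0],[0,0,0]]
    - [0,[0,0,-0.05],[0,0,0]]
    - [0,[0,0,-0.15],[0,0,0]]
    - [0,[0,0,-0.28],[0,0,0]]
    - [0,[0,0,-0.4],[0,0,0]]
    - [0,[0,0,-0.5],[0,0,0]]
    - [0,[0,0,-0.56],[0,0,0]]
    - [0,[0,0,-0.6],[0,0,0]]
    - [0,[0,0,-0.6],[0,0,0]]

```text
clock: 4.28
position: [605.5, -143.4, 190.1]
ee_rot: [-0.707, 0.707, -0.0, 0.0]
contact_force: [-1.0, 0.3, -3.4]
gripper_width: 9.9
grasp_force: 58.4
```

jog_arm:
  plan:
    - [0,[-0.08,-0.02,0],[0,0,0]]
    - [0,[-0.22,-0.04,0],[0,0,0]]
    - [0,[-0.38,-0.07,0],[0,0,0]]
    - [0,[-0.54,-0.1,0],[0,0,0]]
    - [0,[-0.7,-0.12,0],[0,0,0]]
    - [0,[-0.84,-0.14,0],[0,0,0]]
    - [0,[-0.94,-0.15,0],[0,0,0]]
    - [0,[-1.0,-0.15,0],[0,0,0]]
    - [0,[-1.0,-0.15,0],[0,0,0]]

```text
clock: 5.4
position: [620.4, -43.1, 190.0]
ee_rot: [0.707, -0.707, -0.0, 0.0]
contact_force: [-0.2, 0.1, -2.9]
gripper_width: 10.2
grasp_force: 58.4
```

jog_arm:
  plan:
    - [0,[-0.04,0,0.05],[0,0,0]]
    - [0,[-0.07,0,0.17],[0,0,0]]
    - [0,[-0.07,0,0.32],[0,0,0]]
    - [0,[-0.07,0,0.48],[0,0,0]]
    - [0,[-0.07,0,0.62],[0,0,0]]
    - [0,[-0.07,0,0.75],[0,0,0]]
    - [0,[-0.07,0,0.85],[0,0,0]]
    - [0,[-0.07,0,0.92],[0,0,0]]
    - [0,[-0.07,0,0.96],[0,0,0]]
    - [0,[-0.07,0,0.97],[0,0,0]]

```text
clock: 6.65
position: [620.6, -36.4, 93.0]
ee_rot: [0.707, -0.707, 0.0, -0.0]
contact_force: [0.4, -0.6, -2.1]
gripper_width: 10.4
grasp_force: 58.5
```

jog_arm:
  plan:
    - [0,[0,0,0.01],[0,0,0]]
    - [0,[0,0,0.02],[0,0,0]]
    - [0,[0,0,0.03],[0,0,0]]
    - [0,[0,0,0.03],[0,0,0]]

```text
clock: 7.15
position: [620.8, -36.3, 90.3]
ee_rot: [0.707, -0.707, 0.0, -0.0]
contact_force: [0.7, -0.6, -2.6]
gripper_width: 10.0
grasp_force: 58.6
```

jog_arm:
  plan:
    - [0,[0,0,0.005],[0,0,0]]
    - [0,[0,0,0.01],[0,0,0]]
    - [0,[0,0,0.01],[0,0,0]]

```text
clock: 7.52
position: [621.0, -36.4, 90.2]
ee_rot: [0.707, -0.707, 0.001, -0.001]
contact_force: [0.0, -0.0, 5.0]
gripper_width: 10.1
grasp_force: 59.3
```

jog_arm:
  plan:
    - [30,[0,0,0],[0,0,0]]
    - [60,[0,0,0],[0,0,0]]
    - [60,[0,0,0],[0,0,0]]
    - [60,[0,0,0],[0,0,0]]
    - [60,[0,0,-0.1],[0,0,0]]
    - [60,[0,0,-0.3],[0,0,0]]
    - [60,[0,0.2,-0.6],[0,0,0]]
    - [60,[0,0.5,-0.9],[0,0,0]]
    - [60,[0,0.8,-1.0],[0,0,0]]
    - [60,[0,0.9,-1.0],[0,0,0]]

```text
clock: 8.78
position: [529.9, -36.3, 191.0]
ee_rot: [0.707, -0.707, 0.001, -0.001]
contact_force: [-0.9, 0.3, -0.0]
gripper_width: 60.1
grasp_force: 0.0
```

jog_arm:
  plan:
    - [60,[0.1,0.2,-0.2],[0,0,0]]
    - [60,[0.1,0.2,-0.3],[0,0,0]]
    - [60,[0.1,0.2,-0.3],[0,0,0]]
    - [60,[0.1,0.2,-0.3],[0,0,0]]

```text
clock: 9.28
position: [510.8, -46.2, 218.1]
ee_rot: [-0.707, 0.707, 0.0, -0.0]
contact_force: [-1.0, -0.2, 0.5]
gripper_width: 60.0
grasp_force: 0.0
```

```bash
cat > fit.py <<'E'
from h import *
def fit(n,out=None,bx=502):
    D=grab(n);W=cloud(D);C=D['img'].astype(int);X,Y,Z=np.moveaxis(W,-1,0)
    def line(m,t):
        P=W[m]
        if len(P)<30: print(n,t,'few');return
        vx,vy,x0,y0=cv2.fitLine(P[:,:2].astype(np.float32),cv2.DIST_HUBER,0,.01,.01).ravel()
        s=np.sign(vy);a=(P[:,:2]-[x0,y0])@[vx*s,vy*s]
        e=[np.round([x0+vx*s*q,y0+vy*s*q],1) for q in np.percentile(a,[0.5,99.5])]
        print(n,t,len(P),'yaw',round(float(np.arctan2(-vx*s,vy*s)),3),'c',np.round([x0,y0],1),'ends',*e,'z',np.percentile(P[:,2],[5,95]).round(1))
    line((abs(X-bx)<25)&(Y>-150)&(Y<20)&(Z>28)&(Z<42)&(C.min(-1)>100),'bar')
    line((X<515)&(X>380)&(Y>-170)&(Y<-20)&(Z>46)&(Z<62)&(C.max(-1)<120),'lever')
    P=W[(abs(X-605)<70)&(abs(Y+143)<62)&(Z>37)&(Z<44)][:,:2].astype(np.float32)
    if len(P)>20: print(n,'plate',[np.round(q,1) for q in cv2.minEnclosingCircle(P)],len(P))
    P=W[(abs(X-625)<60)&(abs(Y+36)<55)&(Z>64)&(Z<76)&(C.min(-1)>100)][:,:2].astype(np.float32)
    if len(P)>20: print(n,'lid',[np.round(q,1) for q in cv2.minEnclosingCircle(P)],len(P))
    if out: save(D,out)
    np.savez('pics/last_%s.npz'%n,W=W,img=D['img']); return D,W
E
python3 - <<'E'
from fit import *
fit('scene');fit('wrist','w1.png')
E
```

```text
scene bar 216 yaw 0.035 c [502.1 -70.2] ends [ 504.9 -148.8] [499.9  -5.5] z [32.7 39.8]
scene lever 310 yaw 0.992 c [ 472.4 -115. ] ends [ 514.4 -142.5] [431.9 -88.5] z [48.1 57.7]
scene plate [array([ 594.8, -147.2]), np.float64(61.6)] 1381
scene lid [array([620.9, -39.8]), np.float64(42.3)] 587
wrist bar 1382 yaw 0.036 c [503.7 -72.7] ends [ 506.4 -149.8] [501.3  -5.7] z [32.5 37.2]
wrist lever 1796 yaw 0.984 c [ 475.2 -112.4] ends [ 516.2 -139.6] [435.2 -85.7] z [51.2 55.1]
wrist plate [array([ 594.8, -147.2]), np.float64(61.7)] 11096
wrist lid [array([621.8, -37.5]), np.float64(42.4)] 4374
```

View pics/w1.png

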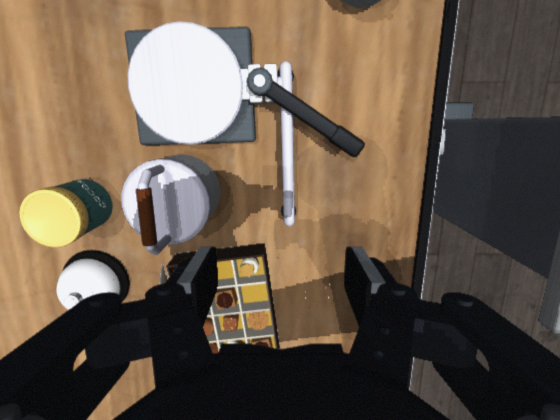

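Canister stands upright left of the stand (165,200). The bar runs from (288,70) to (290,220), with the lever open over it. Next I go down on the bar about 103 mm from the stem.

jog_arm:
  plan:
    - [60,[-0.04,0.08,0.2],[0,0,-0.034]]
    - [60,[-0.04,0.08,0.5],[0,0,-0.034]]
    - [60,[-0.04,0.08,0.8],[0,0,-0.034]]
    - [60,[-0.04,0.08,1.0],[0,0,-0.034]]
    - [60,[-0.04,0.08,1.0],[0,0,-0.034]]

```text
clock: 10.0
position: [501.3, -42.5, 117.1]
ee_rot: [0.72, -0.694, -0.001, 0.002]
contact_force: [0.2, -0.5, -0.0]
gripper_width: 59.7
grasp_force: 0.0
```

jog_arm:
  plan:
    - [60,[0,0,0.3],[0,0,0]]
    - [60,[0,0,0.5],[0,0,0]]
    - [60,[0,0,0.7],[0,0,0]]
    - [60,[0,0,0.85],[0,0,0]]
    - [60,[0,0,0.95],[0,0,0]]
    - [60,[0,0,1.0],[0,0,0]]
    - [60,[0,0,1.0],[0,0,0]]

```text
clock: 10.88
position: [502.7, -42.3, 19.2]
ee_rot: [0.72, -0.694, 0.0, -0.0]
contact_force: [-0.1, 0.3, 0.8]
gripper_width: 60.1
grasp_force: 0.0
```

jog_arm:
  plan:
    - [60,[0,0.02,0.03],[0,0,0]]
    - [40,[0,0.02,0.065],[0,0,0]]
    - [25,[0,0.02,0.065],[0,0,0]]
    - [18,[0,0.02,0.065],[0,0,0]]
    - [18,[0,0.02,0.065],[0,0,0]]
    - [18,[0,0.02,0.065],[0,0,0]]
    - [16,[0,0.02,0.065],[0,0,0]]
    - [16,[0,0.02,0.065],[0,0,0]]

```text
clock: 11.88
position: [500.6, -42.4, 12.6]
ee_rot: [0.72, -0.694, 0.0, -0.0]
contact_force: [-0.3, 0.6, 0.2]
gripper_width: 15.9
grasp_force: 0.1
```

jog_arm:
  plan:
    - [14,[0,0,0],[0,0,0]]
    - [10,[0,0,0],[0,0,0]]
    - [4,[0,0,0],[0,0,0]]
    - [0,[0,0,0],[0,0,0]]
    - [0,[0,0,0],[0,0,0]]
    - [0,[0,0,0],[0,0,0]]

```text
clock: 12.62
position: [500.9, -42.4, 12.8]
ee_rot: [0.72, -0.694, 0.0, -0.0]
contact_force: [2.6, 0.1, 2.0]
gripper_width: 9.7
grasp_force: 58.6
```

Run:
```python
from fit import *
fit('scene','s2.png');fit('side','sd2.png')
s=read_state();print(s['position'],s['contact_force'],s['gripper_width'])
```

```text
scene bar 138 yaw 0.041 c [501.1 -95.6] ends [ 503.3 -149.8] [499.2 -51.1] z [33.1 40.6]
scene lever 371 yaw 0.945 c [ 475.  -114.1] ends [ 514.4 -142.6] [434.2 -84.6] z [48.4 59. ]
scene plate [array([ 594.8, -147.5]), np.float64(61.6)] 1383
scene lid [array([619.3, -37.9]), np.float64(42.7)] 616
side bar 62 yaw 0.062 c [500.9 -52.2] ends [ 504.6 -111.4] [497.5   1.5] z [31.  37.2]
side lever 93 yaw -0.773 c [468.6 -58.3] ends [436.2 -91.6] [506.2 -19.8] z [46.6 60. ]
side plate [array([ 598.6, -143.5]), np.float64(55.0)] 211
side lid [array([619.9, -32.7]), np.float64(43.0)] 234
[500.87368346 -42.35795168  12.7818943 ] [ 3.01097405 -0.50858727  2.93610571] 9.988671209869137
```

jog_arm:
  plan:
    - [0,[0,-0.005,0],[0,0,0]]
    - [0,[0,-0.01,0],[0,0,0]]
    - [0,[0,-0.01,0],[0,0,0]]

```text
clock: 13.1
position: [501.7, -42.3, 12.7]
ee_rot: [0.72, -0.694, 0.0, -0.0]
contact_force: [1.1, 0.6, 5.6]
gripper_width: 10.2
grasp_force: 58.8
```

jog_arm:
  plan:
    - [0,[0,-0.005,0],[0,0,0]]
    - [0,[0,-0.005,0],[0,0,0]]
    - [0,[0,-0.005,0],[0,0,0]]

```text
clock: 13.48
position: [502.3, -42.3, 12.8]
ee_rot: [0.72, -0.694, 0.0, -0.0]
contact_force: [1.6, 0.9, 5.6]
gripper_width: 9.8
grasp_force: 58.8
```

jog_arm:
  plan:
    - [0,[0,-0.005,0],[0,0,0]]
    - [0,[0,-0.005,0],[0,0,0]]
    - [0,[0,-0.005,0],[0,0,0]]

```text
clock: 13.85
position: [502.5, -42.3, 12.7]
ee_rot: [0.72, -0.694, 0.0, -0.0]
contact_force: [1.6, 1.1, 4.9]
gripper_width: 10.2
grasp_force: 58.9
```

jog_arm:
  plan:
    - [0,[0,-0.005,0],[0,0,0]]
    - [0,[0,-0.005,0],[0,0,0]]
    - [0,[0,-0.005,0],[0,0,0]]

```text
clock: 14.22
position: [502.5, -42.3, 12.7]
ee_rot: [0.72, -0.694, -0.0, 0.0]
contact_force: [-0.1, 1.9, 6.3]
gripper_width: 9.7
grasp_force: 59.1
```

jog_arm:
  plan:
    - [0,[0,-0.005,0],[0,0,0]]
    - [0,[0,-0.008,0],[0,0,0]]
    - [0,[0,-0.008,0],[0,0,0]]

```text
clock: 14.6
position: [502.5, -42.3, 12.7]
ee_rot: [0.72, -0.694, -0.001, 0.001]
contact_force: [-1.2, 2.0, 7.9]
gripper_width: 10.4
grasp_force: 59.2
```

jog_arm:
  plan:
    - [0,[0,0.03,0],[0,0,0]]
    - [0,[0,0.08,0],[0,0,0]]
    - [0,[0,0.15,0],[0,0,0]]
    - [0,[0,0.22,0],[0,0,0]]
    - [0,[0,0.29,0],[0,0,0]]
    - [0,[0,0.34,0],[0,0,0]]
    - [0,[0,0.36,0],[0,0,0]]
    - [0,[0,0.36,0],[0,0,0]]
    - [0,[0,0.36,0],[0,0,0]]

```text
clock: 15.72
position: [468.3, -43.3, 12.7]
ee_rot: [0.72, -0.694, 0.0, -0.001]
contact_force: [2.8, 2.2, 6.1]
gripper_width: 10.1
grasp_force: 58.9
```

Run:
```python
from fit import *
for n in('scene','side'):
    D,W=fit(n,None,467); 
    np.savez('pics/m_%s.npz'%n,W=W,img=D['img'])
s=np.mean([ (lambda q:np.r_[q['position'],q['contact_force']])((get_image('side'),read_state())[1]) for _ in range(6)],0);print(s.round(2))
a=np.load('pics/m_scene.npz')['img'][200:290,200:320];b=np.load('pics/m_side.npz')['img'][170:260,210:330]
cv2.imwrite('pics/m.png',cv2.resize(np.hstack([a,b]),(800,300),interpolation=cv2.INTER_CUBIC)[:,:,::-1])
```

```text
scene bar 141 yaw 0.053 c [ 469.5 -105.7] ends [ 471.9 -149.9] [466.7 -52. ] z [33.2 39.7]
scene lever 370 yaw 0.893 c [ 476.7 -115.5] ends [ 512.8 -144.5] [424.3 -73.3] z [48.1 59.6]
scene plate [array([ 594.6, -147.3]), np.float64(61.8)] 1373
scene lid [array([619.3, -37.6]), np.float64(42.9)] 627
side bar 64 yaw 0.039 c [468.9 -52.8] ends [ 471.2 -111.4] [466.9  -1.2] z [29.9 37.7]
side lever 87 yaw -0.522 c [463.4 -53.7] ends [440.4 -93.7] [483.7 -18.5] z [47.4 61.2]
side plate [array([ 598. , -142.2]), np.float64(55.9)] 302
side lid [array([620. , -30.8]), np.float64(42.2)] 237
[468.33 -43.34  12.74   3.5    2.6    5.86]
```

View pics/m.png

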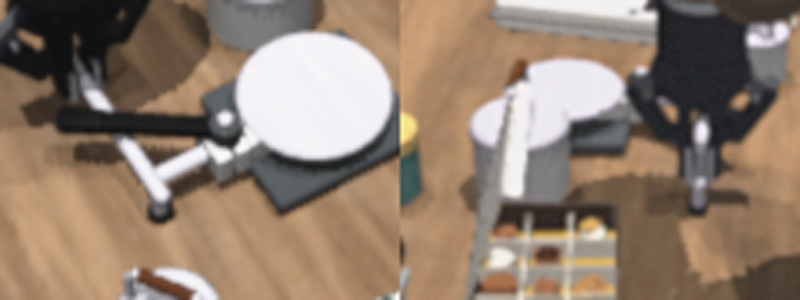

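jog_arm:
  plan:
    - [0,[0,0.008,0],[0,0,0]]
    - [0,[0,0.008,0],[0,0,0]]
    - [13,[0,0.012,0],[0,0,0]]
    - [13,[0,0.012,0],[0,0,0]]
    - [13,[0,0.012,0],[0,0,0]]

```text
clock: 16.75
position: [466.5, -43.6, 12.3]
ee_rot: [0.72, -0.694, -0.0, 0.0]
contact_force: [4.7, 0.9, 1.3]
gripper_width: 13.0
grasp_force: 2.1
```

```bash
cat > st.py <<'E'
from fit import *
def st(k=6):
    L=[]
    for _ in range(k):
        get_image('side');q=read_state();L.append(np.r_[q['position'],q['contact_force'],q['gripper_width'],q['grasp_force']])
    print(np.mean(L,0).round(2))
E
python3 -c "
from st import *
st();fit('scene',None,467)"
```

```text
[466.44 -43.67  12.33   4.29   1.94   0.67  13.09   2.11]
scene bar 140 yaw 0.043 c [ 468.  -105.2] ends [ 469.9 -150.2] [465.7 -51.1] z [33.3 40.3]
scene lever 372 yaw 0.892 c [ 477.6 -116. ] ends [ 512.9 -144.4] [421.5 -70.7] z [47.7 59.4]
scene plate [array([ 594.2, -146.5]), np.float64(61.5)] 1371
scene lid [array([620.2, -36.9]), np.float64(42.5)] 627
```

jog_arm:
  plan:
    - [13,[0.04,0,0],[0,0,0]]
    - [13,[0.09,0,0],[0,0,0]]
    - [13,[0.14,0,0],[0,0,0]]
    - [13,[0.19,0,0],[0,0,0]]
    - [13,[0.24,0,0],[0,0,0]]
    - [13,[0.29,0,0],[0,0,0]]
    - [13,[0.34,0,0],[0,0,0]]
    - [13,[0.38,0,0],[0,0,0]]
    - [13,[0.4,0,0],[0,0,0]]

```text
clock: 18.23
position: [468.0, -83.9, 12.5]
ee_rot: [0.719, -0.695, -0.0, 0.0]
contact_force: [4.0, 3.4, 0.1]
gripper_width: 13.0
grasp_force: 2.1
```

jog_arm:
  plan:
    - [13,[0.04,0,0],[0,0,0]]
    - [13,[0.08,0,0],[0,0,0]]
    - [13,[0.12,0,0],[0,0,0]]
    - [13,[0.16,0,0],[0,0,0]]
    - [13,[0.2,0,0],[0,0,0]]
    - [13,[0.24,0,0],[0,0,0]]
    - [13,[0.27,0,0],[0,0,0]]
    - [13,[0.3,0,0],[0,0,0]]
    - [13,[0.3,0,0],[0,0,0]]

```text
clock: 19.35
position: [469.0, -114.0, 12.5]
ee_rot: [0.72, -0.694, 0.0, 0.0]
contact_force: [4.9, 0.6, 0.0]
gripper_width: 13.3
grasp_force: 1.9
```

```bash
python3 -c "
from st import *
st();fit('scene','s3.png',467);D,W=fit('wrist','w3.png',467)"
```

```text
[ 469.05 -113.93   12.49    3.84   -0.64   -1.09   12.9     1.92]
scene bar 33 yaw 0.097 c [ 470.7 -108. ] ends [ 474.9 -151. ] [461.   -7.5] z [32.5 39.7]
scene lever 416 yaw 1.427 c [ 464.5 -139.1] ends [ 515.3 -146.4] [ 416.2 -132.1] z [48.2 60.1]
scene plate [array([ 595.1, -146.6]), np.float64(62.7)] 1364
scene lid [array([619.3, -39. ]), np.float64(42.7)] 638
wrist bar 1943 yaw 0.126 c [ 470.9 -115.8] ends [ 475.4 -151.5] [466.9 -84.2] z [34.7 37.3]
wrist lever 16244 yaw 1.426 c [ 466.7 -138.7] ends [ 514.7 -145.7] [ 418.3 -131.6] z [48.7 59.1]
wrist plate [array([ 577.8, -141.3]), np.float64(49.3)] 13881
```

View pics/w3.png

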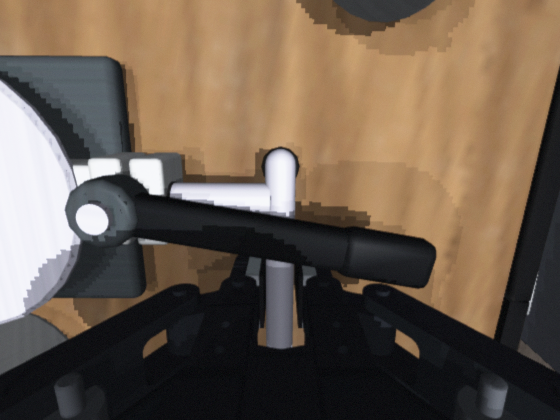

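jog_arm:
  plan:
    - [13,[0.02,0,0],[0,0,0]]
    - [13,[0.04,0,0],[0,0,0]]
    - [13,[0.06,0,0],[0,0,0]]
    - [13,[0.08,0,0],[0,0,0]]
    - [13,[0.1,0,0],[0,0,0]]
    - [13,[0.1,0,0],[0,0,0]]

```text
clock: 20.5
position: [469.6, -123.7, 12.6]
ee_rot: [0.72, -0.694, 0.0, -0.0]
contact_force: [4.1, 2.8, 0.3]
gripper_width: 13.1
grasp_force: 1.9
```

```bash
python3 -c "
from st import *
st(4);fit('wrist',None,467)"
```

```text
[ 469.62 -123.73   12.61    3.44    2.09    0.57   12.78    1.92]
wrist bar 1018 yaw 0.034 c [ 469.8 -112.8] ends [ 471.  -149.9] [469.1 -94.1] z [35. 37.]
wrist lever 16049 yaw 1.538 c [ 465.6 -145.1] ends [ 514.4 -146.7] [ 417.1 -143.5] z [48.6 59.1]
wrist plate [array([ 579.7, -141.8]), np.float64(50.0)] 14648
```

jog_arm:
  plan:
    - [13,[0.01,0,0],[0,0,0]]
    - [13,[0.02,0,0],[0,0,0]]
    - [13,[0.03,0,0],[0,0,0]]
    - [13,[0.03,0,0],[0,0,0]]

```text
clock: 21.25
position: [469.6, -126.4, 12.5]
ee_rot: [0.72, -0.694, -0.0, -0.0]
contact_force: [3.0, 3.0, 1.2]
gripper_width: 12.9
grasp_force: 2.0
```

```bash
python3 -c "
from st import *
st(4);fit('wrist',None,467)"
```

```text
[ 469.6  -126.48   12.54    3.7     3.77    1.19   13.08    2.04]
wrist bar 995 yaw 0.035 c [ 469.8 -114.7] ends [ 470.4 -131.7] [469.1 -96.4] z [35.1 37.1]
wrist lever 16060 yaw -1.565 c [ 465.4 -147.3] ends [ 417.  -147.6] [ 514.3 -147.1] z [48.6 59.2]
wrist plate [array([ 580.2, -141.7]), np.float64(50.4)] 14720
```

jog_arm:
  plan:
    - [13,[0.008,0,0],[0,0,0]]
    - [13,[0.015,0,0],[0,0,0]]
    - [13,[0.015,0,0],[0,0,0]]

```text
clock: 21.88
position: [469.6, -128.0, 12.5]
ee_rot: [0.72, -0.694, -0.0, -0.0]
contact_force: [3.8, 3.4, 1.3]
gripper_width: 12.9
grasp_force: 1.9
```

jog_arm:
  plan:
    - [13,[0.005,0,0],[0,0,0]]
    - [13,[0.01,0,0],[0,0,0]]
    - [13,[0.01,0,0],[0,0,0]]

```text
clock: 22.25
position: [469.6, -129.1, 12.5]
ee_rot: [0.72, -0.694, 0.0, 0.0]
contact_force: [3.5, 2.9, 2.4]
gripper_width: 13.0
grasp_force: 2.0
```

```bash
python3 -c "
from st import *
st(4);fit('wrist','w4.png',467)"
```

```text
[ 469.6  -129.13   12.53    2.87    3.02    1.86   12.85    1.95]
wrist bar 931 yaw 0.035 c [ 469.7 -117. ] ends [ 470.3 -133.6] [469.1 -99.1] z [35.  37.1]
wrist lever 16035 yaw -1.528 c [ 465.4 -149.7] ends [ 417.  -151.7] [ 514.2 -147.6] z [48.7 59.2]
wrist plate [array([ 580.3, -142. ]), np.float64(50.6)] 14791
```

View pics/w4.png

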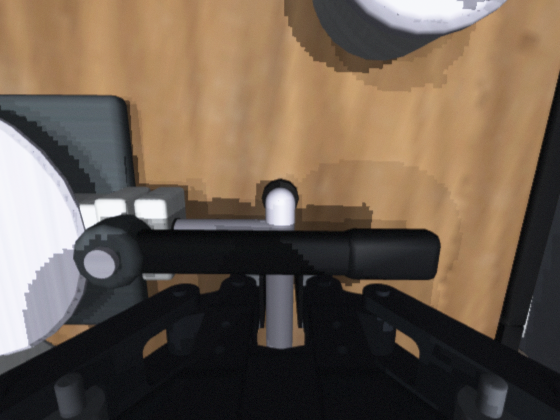

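jog_arm:
  plan:
    - [13,[0.005,0,0],[0,0,0]]
    - [13,[0.01,0,0],[0,0,0]]
    - [13,[0.01,0,0],[0,0,0]]

```text
clock: 22.88
position: [469.6, -129.6, 12.5]
ee_rot: [0.719, -0.695, -0.0, -0.0]
contact_force: [2.5, 6.6, 2.3]
gripper_width: 12.9
grasp_force: 2.0
```

```bash
python3 -c "
from st import *
st(4);fit('wrist',None,467)"
```

```text
[ 469.63 -129.61   12.52    3.19    6.61    2.21   13.03    2.  ]
wrist bar 919 yaw 0.036 c [ 469.7 -117.3] ends [ 470.3 -133.8] [ 469.1 -100. ] z [35.1 37. ]
wrist lever 16030 yaw -1.522 c [ 465.4 -149.9] ends [ 417.1 -152.3] [ 514.2 -147.5] z [48.6 59.2]
wrist plate [array([ 579.9, -141.9]), np.float64(50.1)] 14781
```

jog_arm:
  plan:
    - [13,[0,-0.004,0],[0,0,0]]
    - [13,[0,-0.006,0],[0,0,0]]
    - [11,[0,-0.008,0],[0,0,0]]
    - [6,[0,-0.01,0],[0,0,0]]
    - [0,[0,-0.01,0],[0,0,0]]
    - [0,[0,-0.01,0],[0,0,0]]
    - [0,[0,-0.01,0],[0,0,0]]
    - [0,[0,-0.01,0],[0,0,0]]

```text
clock: 24.12
position: [470.6, -129.6, 12.7]
ee_rot: [0.719, -0.695, -0.0, -0.0]
contact_force: [1.5, 7.1, 3.3]
gripper_width: 10.2
grasp_force: 58.0
```

```bash
python3 -c "
from st import *
st(4);D,W=fit('wrist','w5.png',467)
cv2.imwrite('pics/w5c.png',cv2.resize(D['img'][170:290,60:300],(800,400),interpolation=cv2.INTER_CUBIC)[:,:,::-1])
# collar face / stem profile along image rows
for v in range(212,226,2): print(v,[tuple(np.round(W[v,u],0).astype(int)) for u in range(160,190,4)])
"
```

```text
[ 470.62 -129.58   12.66    2.92    6.7     3.58    9.9    57.96]
wrist bar 922 yaw 0.031 c [ 470.2 -117.5] ends [ 470.7 -134. ] [469.7 -98.8] z [35.1 37.1]
wrist lever 15943 yaw -1.52 c [ 465.4 -150. ] ends [ 417.2 -152.5] [ 514.3 -147.5] z [48.8 59.3]
wrist plate [array([ 580.5, -142. ]), np.float64(50.5)] 15449
212 [(np.int64(518), np.int64(-160), np.int64(39)), (np.int64(516), np.int64(-160), np.int64(39)), (np.int64(515), np.int64(-160), np.int64(38)), (np.int64(514), np.int64(-159), np.int64(35)), (np.int64(515), np.int64(-158), np.int64(30)), (np.int64(514), np.int64(-157), np.int64(26)), (np.int64(514), np.int64(-155), np.int64(21)), (np.int64(519), np.int64(-149), np.int64(-1))]
214 [(np.int64(518), np.int64(-160), np.int64(40)), (np.int64(516), np.int64(-160), np.int64(40)), (np.int64(515), np.int64(-160), np.int64(40)), (np.int64(515), np.int64(-159), np.int64(35)), (np.int64(515), np.int64(-157), np.int64(30)), (np.int64(514), np.int64(-156), np.int64(26)), (np.int64(514), np.int64(-155), np.int64(22)), (np.int64(519), np.int64(-148), np.int64(-1))]
216 [(np.int64(517), n
[... 1180 characters left out ...]
(517), np.int64(-156), np.int64(39)), (np.int64(515), np.int64(-156), np.int64(38)), (np.int64(514), np.int64(-156), np.int64(36)), (np.int64(514), np.int64(-155), np.int64(34)), (np.int64(513), np.int64(-154), np.int64(31)), (np.int64(511), np.int64(-154), np.int64(32)), (np.int64(510), np.int64(-154), np.int64(31))]
224 [(np.int64(518), np.int64(-155), np.int64(38)), (np.int64(516), np.int64(-156), np.int64(39)), (np.int64(515), np.int64(-156), np.int64(39)), (np.int64(515), np.int64(-155), np.int64(35)), (np.int64(514), np.int64(-154), np.int64(34)), (np.int64(512), np.int64(-154), np.int64(33)), (np.int64(510), np.int64(-154), np.int64(34)), (np.int64(509), np.int64(-154), np.int64(34))]
```

View pics/w5c.png

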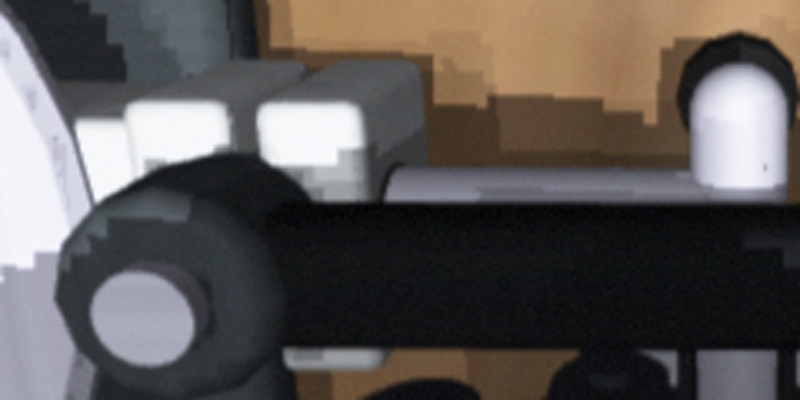

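The crop shows the dark mark ring just coming out at the collar face (385,185). The lever lies straight over the stem against its stop, and the bar is gripped about 43 mm from the face. Handing in.

```bash
python3 -c "
from bench import *
print(job_done())"
```

```text
the job is handed in; nothing more can be done
None
```

The job is handed in, with no verdict returned. The canister stands upright on the worktop left of the stand, and the gripper still holds the crossbar with the leg out about 35 mm (mark at the collar face) and the lever against its closed stop. The bell, tin and spool were not touched, and it took about 25 s of the 58 s.

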